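# Load the jar mill

## Task

Load the jar mill without picking anything up: with the fingertips, slowly push the white milling jar up the ramp, never letting it roll back or run away, until it drops over the front roller and lies at rest between the two rollers. Then gently push the orange-gripped keeper bar over from behind so that it swings down fully in front of the jar. Only push, never pinch or lift, leave the other things on the bench where they are, and finish with the hand clear.

Things in the scene. Friction and masses are not known exactly. Their poses are not given: they have to be found in the camera images.
- mill: Jar mill fixed to the bench: grey frame, white motor housing. Origin on the bench midway between the two rollers; x level, the way the ramp climbs; y along the rollers; z up. End plates at y = +-68 to 76 mm, x = -52 to 80 mm, up to z = 72 mm; end stops on them leave 124 mm for the jar. Housing at y = -78 to -150 mm, x = -42 to 78 mm, up to z = 53 mm (its knob 64 mm).
- front_roller (a point): Middle of the front roller's axis, mill x = -29 mm, z = 24 mm; the rear roller's is at x = +29 mm. Both turn freely and carry rubber tyres of radius 14 mm, so their tops are at z = 38 mm. Once the jar's axis is past the front roller's, it drops about 8 mm into the seat by itself.
- ramp: Aluminium loading ramp of the mill, 130 mm wide, 10 degrees steep. Origin at its foot, mid-width, on the surface the jar rolls on (two rubber runners at y = +-27 mm); x up the slope, y along the rollers, z square to the slope. At x = 0 a lip 12 mm high, 3 mm thick. It ends at x = 181 mm; its plane meets the front tyres at x = 192 mm. Side flanges at y = +-62 to 65 mm, 18 mm high.
- jar: White glazed jar on its side, 80 mm diameter, 110 mm long, 16 mm of that a black lid (72 mm) at its +y end; 0.5 to 0.75 kg, friction about 0.35. Origin mid-length on its axis; y is that axis, x and z turn as it rolls. It starts leaning on the ramp's lip, parallel to the rollers, centre at mill x = -199, z = 49 mm. Two fingertips spread along it keep it straight; one off-centre turns it.
- seat (a point): Where the jar's centre comes to rest between the two rollers: mill x = 0, y = 0, z = 70 mm. The jar may sit up to 7 mm off along y.
- keeper (a joint): Angle of the keeper, a U-shaped bar hinged on both end plates (axis along mill y at mill x = 62, z = 60 mm). 1.8 rad: laid back, as at the start; 1.4: upright, in balance; 0: fully down in front of the jar, above the top of the ramp. Damped hinge: pushed past upright to 1.1 or less, it sinks shut by itself in 2 to 5 s. Less than 3 N moves it.
- keeper_grip (a point): Middle of the keeper's cross bar, 117 mm from the hinge axis: an orange sleeve 13 mm thick, 110 mm long, parallel to mill y; the arms are at y = +-84 mm. Laid back it lies at mill x = 104, z = 169 mm, above and behind the rear roller; down at mill x = -54, z = 76 mm. On its way it clears the seated jar by 8 mm.
- notebook: Green spiral notebook, 210x153x16 mm, lying left of the mill; leave it alone. Origin at the centre of its underside.
- marker: White and blue felt pen, 127 mm long, lying left of the mill; leave it alone. Origin at the centre of its underside.
- wash_bottle: White wash bottle with blue cap and bent spout, 223 mm tall, far left; leave it alone. Origin at the centre of its underside.
- beaker_large: Glass beaker, 73x82x112 mm, behind the mill on the left; leave it alone. Origin at the centre of its underside.
- vial_orange: Small vial with orange contents and white cap, 27 mm wide, 61 mm tall, behind the ramp; leave it alone. Origin at the centre of its underside.
- vial_brown: Small vial with brown contents and white cap, 27 mm wide, 61 mm tall, behind the ramp; leave it alone. Origin at the centre of its underside.
- syringe: Green syringe, 94 mm long, lying right of the ramp's foot; leave it alone. Origin at the centre of its underside.
- tweezers: Steel tweezers, 124 mm long, lying right of the ramp's foot; leave it alone. Origin at the centre of its underside.

How it is judged:
By the outcome, as a careful person would: the job done as asked, in the order asked, and still so for the second after the job is handed in, with the robot touching nothing.
It also fails if it takes over 56 s, if anything falls off the work surface, if the arm or the gripper's body presses on something with over 40 N, if the wrist force passes 120 N, or if a joint passes its speed limit or range.

## Robot

A 6-joint arm with a two-finger parallel gripper is mounted at the origin on a cart in front of the work surface, level with it; the furniture and walls round the work are solid. World frame = base frame: x ahead of the robot, y to its left, z up, the work surface at z = 0. Lengths are in mm, angles in rad, forces in N, time in s.
With the tool pointing down it reaches from about 275 to 850 mm from the base axis. Payload 19 kg.
Tool frame: the origin (TCP) lies between the finger pads; the fingertips stand 8 mm ahead of it and the grasp point (between the pads) lies 11 mm behind it (env.tip_extent is the distance from the TCP to the fingertips, in mm); z points along the fingers, y is the line along which they close (so a half turn about z gives the same grasp; the last joint's range is limited). The gripper opens to 85 mm and grips with 20 to 120 N. Pads are 22 mm wide; open, the fingers measure 114 mm over their backs; the gripper's body (76 mm by 85 mm) begins 54 mm behind the grasp point. The pads swing forward as they close: fully open they stand 13 mm farther back than shut.
Start: joints at [1.161, 0.15, 1.437, -0, 1.554, -0.134], TCP at [156.587, 553.237, 239.267] pointing down, gripper open.
Joint ranges: [-2.8, 2.8], [-0.68, 2.1], [0.12, 2.68], [-1.39, 4.53], [0.16, 2.79], [-2.81, 2.81]. Speed limits (rad/s): [1.89, 1.89, 2.22, 3.01, 3.01, 3.01].

## Interface

Orientations are given as a rotation vector (axis times angle).
In Python, from plant import env, imaging, finder gives the robot as it stands.
- The arm moves only by the tool arm_command, never from a script. Its argument "plan" is a list of rows, each an object with "slide": the shift along the tool's x, y, z in m, a list of three; "delta_rot": the turn, a rotation vector about the tool's x, y, z in rad, a list of three; "gripper": the closure, from -1 (fully open) to 1 (shut). A call has 1 to 8 rows; each row shifts and turns the commanded pose from where the row before left it, along the tool's axes as they then stand; what a row does not reach is not made up. A row lasts 1/10 s, in which the tool goes at most 50 mm and 8.59 degrees, less where a joint would pass 70% of its speed; a pose out of reach is approached as far as the arm can. A call is refused whole if a number of a shift passes 0.05 or a number of a turn 0.15, either way. A call with a gripper value outside its range is refused whole. The fingers move at their own pace and stop on an object; the grip force is fixed at half the most. Time passes only in rows, so rows that do not move let the fingers close. It gives the time, the measured TCP pose, the force, the opening and the grip force at its end, in the units of the state.
- env.sense(): the state, without advancing time (a new reading comes with each control period).
- imaging.read_camera(name): name is "scene" or "top" or "wrist"; returns the picture (400x640x3 uint8, red, green, blue); there is no depth.
- imaging.camera_info(name): a dict with "K" (3x3 intrinsics, pixels), "xyz" and "orientation" of the camera in the world; the wrist camera has in their place "T_tool_cam" (4x4, takes a point from camera to tool coordinates, whose origin is the TCP and whose axes are the flange's). Camera axes: x right, y down, z forward; pixel columns grow to the right and rows downward; lengths in mm; the calibration is good to about 2 mm. A picture is of the moment at which its call begins: read the wrist's pose just before it. camera_info takes no time and is no camera call.
- env.finish_job(): hands the job in; it is judged then, once.
Trained networks look in the newest picture that a camera, given by its name, has taken for a name from the list of things; names that differ only in an ending like _2 or _b are one class to them, and where a whole thing is asked for, a point or a joint stands for the part that bears it (a point fixed in the world has none). Each returns a list of dicts, best first, with "p" (0 to 1); they miss things now and then, are a little off and sometimes report something else, mostly with a low value. They report only what shows in the picture. A call takes as long as a camera call.
- finder.find_in(name, camera): "position" ([x, y, z] in mm, in world coordinates, good to about 4 mm: the middle of the surface that is visible of it).
- finder.spot_point(name, camera): "position" ([x, y, z] in mm, in world coordinates, good to about 4 mm: a listed point, or the origin of a listed thing).
The state is a dict: "clock": time; "qpos": joint angles; "joint_velocities": joint speeds; "joint_efforts": joint torques, N m; "tool_pos": TCP position; "orientation": TCP orientation; "force": force on the tool from outside, world axes, zero at the start; "moment": the same for the moment, N m; "width": opening from 0.0 (shut) to 1.0 (fully open); "grip_force": force on a finger pad.
Only numpy, scipy, OpenCV 4.12 (cv2) and the standard library are available. Lean on these libraries where they do the work, as an engineer would, in place of code of your own. Each camera call takes 0.05 s, during which the arm holds its last target. There are 200 camera calls.

## Working session

There is one attempt and no reset: what is moved stays moved. The work goes in short steps, Python scripts to look and compute and a tool call to move; the robot and the scene stay as the last step left them, time stands still between calls to the robot, and variables do not carry over. Pictures are saved under pics/ and viewed, at most 11 in all, crops included, and the job is handed in when it is done.

Besides the shell and the picture viewer there is one more tool, called after "Request:" by a JSON object that holds its "name" and its "arguments", one argument or row to a line. arm_command: Moves the arm, as the interface text tells. Its arguments: {"type":"object","properties":{"plan":{"type":"array","items":{"type":"object","properties":{"slide":{"type":"array","items":{"type":"number"}},"delta_rot":{"type":"array","items":{"type":"number"}},"gripper":{"type":"number"}}}}},"required":["plan"]}

```bash
mkdir -p pics; ls
python3 - <<'E'
from plant import env, imaging, finder
import cv2,numpy as np
s=env.sense();print(s)
for c in("scene","top"):
    cv2.imwrite(f"pics/{c}0.png",imaging.read_camera(c)[:,:,::-1])
    i=imaging.camera_info(c);print(c,i)
    for n in("jar","mill","ramp","front_roller","seat","keeper_grip"):
        print(c,n,[(np.round(d["position"]),round(d["p"],2)) for d in finder.spot_point(n,c)[:2]])
E
```

```text
pics
{'clock': 0.0, 'qpos': array([ 1.16098968e+00,  1.50980258e-01,  1.43801464e+00,  3.62778699e-06,
        1.55381580e+00, -1.33991581e-01]), 'joint_velocities': array([ 1.01260417e-03,  1.98889163e-03, -2.98114913e-04, -9.01331524e-05,
       -2.24476789e-03, -1.15970225e-03]), 'joint_efforts': array([-2.43307921e-03, -7.13031220e+01, -5.70873320e+01, -1.75331515e-04,
        8.53482925e-03, -2.27015266e-05]), 'tool_pos': array([156.5084546 , 553.04384843, 238.68689241]), 'orientation': array([-4.31831884e-01, -3.11143778e+00,  1.84128415e-03]), 'force': array([0.29653242, 0.41532544, 1.27695415]), 'moment': array([ 0.0151639 , -0.01900073, -0.053278  ]), 'grip_force': 0.0, 'width': 1.0000395941704268}
scene {'K': array([[364.19100644,   0.        , 316.6778586 ],
       [  0.        , 364.19100644, 200.77111984],
       [  0.        ,   0.        ,   1.        ]]), 'xyz': array([ -40.04013302, -684.0854056 ,  791.41608545]), 'orientation': array([-2.08564616,  0.74998526, -0.41783471])}
scene jar [(array([452., -45.,  48.]), 0.66)]
scene mill [(array([531., 139.,  -2.]), 0.64)]
[... 218 characters left out ...]
]
scene keeper_grip [(array([562., 236., 165.]), 0.8)]
top {'K': array([[365.19113304,   0.        , 321.08121209],
       [  0.        , 365.19113304, 193.74671506],
       [  0.        ,   0.        ,   1.        ]]), 'xyz': array([ 501.54712494,   73.42339008, 1464.2034234 ]), 'orientation': array([-2.20087884,  2.18660024, -0.06348111])}
top jar [(array([ 689., -132.,   -1.]), 0.74), (array([449., 504.,   3.]), 0.29)]
top mill [(array([530., 136.,   1.]), 0.86)]
top ramp [(array([448., -67.,   5.]), 0.83)]
top front_roller [(array([518., 108.,  18.]), 0.89)]
top seat [(array([529., 137.,  67.]), 0.74)]
top keeper_grip [(array([567., 236., 173.]), 0.71), (array([529., 136.,   0.]), 0.57)]
```

View pics/scene0.png

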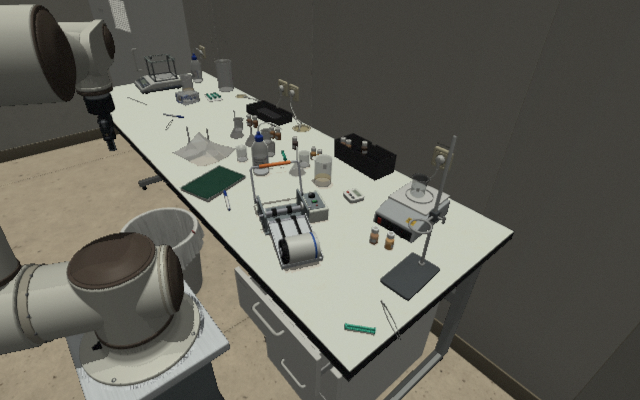

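View pics/top0.png

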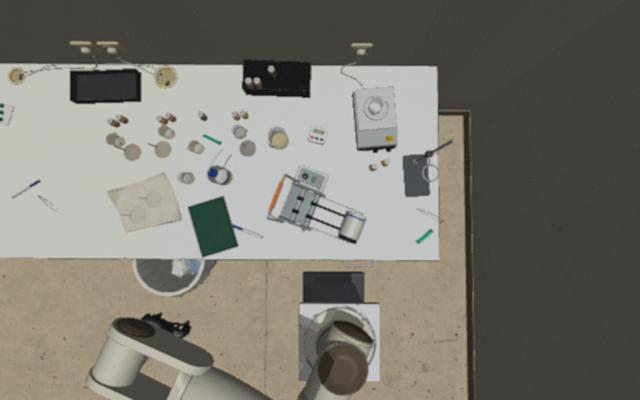

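The scene picture shows the jar on the ramp at about (297,247), the orange keeper bar at (275,164) and the housing at (313,205). In the top picture the jar is at (351,228) and the orange bar at (277,194). These agree with mill ≈ (530,137) and ramp foot ≈ (447,-66), so the ramp climbs along about 68° in the world.

```bash
cat > h.py <<'E'
from plant import env, imaging, finder
import numpy as np
from scipy.spatial.transform import Rotation as R
from scipy.optimize import least_squares
L=np.array([[0,0],[0,0],[-221.6,0],[-221.6,0],[-29,0],[-29,0],[0,0],[0,0],[104,0],[104,0]])
W=np.array([[531,139],[530,136],[447,-66],[448,-67],[514,109],[518,108],[527,139],[529,137],[562,236],[567,236]])
def M(p): c,s=np.cos(p[2]),np.sin(p[2]); return np.array([[c,-s],[s,c]])
fit=least_squares(lambda p:(L@M(p).T+p[:2]-W).ravel(),[530,137,1.19]).x
def w2m(x): return np.r_[(np.array(x[:2])-fit[:2])@M(fit),x[2]]
def m2w(x): return np.r_[M(fit)@np.array(x[:2])+fit[:2],x[2]]
def st():
    s=env.sense(); return s,np.array(s["tool_pos"]),R.from_rotvec(s["orientation"])
def togo(mp):
    """tool-axis shift (mm) to mill point, and turn (rotvec, tool axes) to tool x=mill x, z down"""
    s,p,r=st(); t=M(fit)
    Rt=np.c_[np.r_[t[:,0],0],-np.r_[t[:,1],0],[0,0,-1]]
    return r.inv().apply(m2w(mp)-p),(r.inv()*R.from_matrix(Rt)).as_rotvec()
E
python3 - <<'E'
from h import *
np.set_printoptions(precision=3,suppress=True)
print(fit,np.degrees(fit[2]),env.tip_extent, (L@M(fit).T+fit[:2]-W).round(1).tolist())
s,p,r=st();print(w2m(p),r.as_matrix())
print(togo([-300,0,200]),m2w([-300,0,200]))
E
```

```text
[527.95  138.017   1.199] 68.70105754868344 8.0 [[-3.0, -1.0], [-2.0, 2.0], [0.5, -2.4], [-0.5, -1.4], [3.4, 2.0], [-0.6, 3.0], [1.0, -1.0], [-1.0, 1.0], [3.7, -1.1], [-1.3, -1.1]]
[251.962 496.83  239.267] [[-0.962  0.272  0.   ]
 [ 0.272  0.962 -0.   ]
 [-0.    -0.    -1.   ]]
(array([-441.638, -597.036,   39.342]), array([-0.   ,  0.   ,  1.667])) [ 418.98  -141.492  200.   ]
```

Request:
{"name": "arm_command", "arguments": {
  "plan": [
    {"slide": [-0.02,-0.028,0],"gripper": 0.05},
    {"slide": [-0.026,-0.035,0],"gripper": 0.05},
    {"slide": [-0.026,-0.035,0],"gripper": 0.05},
    {"slide": [-0.026,-0.035,0],"gripper": 0.05},
    {"slide": [-0.026,-0.035,0],"gripper": 0.05},
    {"slide": [-0.026,-0.035,0],"gripper": 0.05},
    {"slide": [-0.026,-0.035,0],"gripper": 0.05},
    {"slide": [-0.026,-0.035,0],"gripper": 0.05}
  ]
}}

```text
validation failed for argument at $.pl...
```

Request:
{"name": "arm_command", "arguments": {
  "plan": [
    {"slide": [-0.026,-0.035,0],"gripper": 0.05},
    {"slide": [-0.026,-0.035,0],"gripper": 0.05},
    {"slide": [-0.026,-0.035,0],"gripper": 0.05},
    {"slide": [-0.026,-0.035,0],"gripper": 0.05},
    {"slide": [-0.026,-0.035,0],"gripper": 0.05},
    {"slide": [-0.026,-0.035,0],"gripper": 0.05},
    {"slide": [-0.026,-0.035,0],"gripper": 0.05},
    {"slide": [-0.026,-0.035,0],"gripper": 0.05}
  ]
}}

```text
validation failed for argument at $.pl...
```

Request:
{"name": "arm_command", "arguments": {
  "plan": [
    {"slide": [0,0,0],"delta_rot": [0,0,0.138],"gripper": 0.05},
    {"slide": [0,0,0],"delta_rot": [0,0,0.138],"gripper": 0.05},
    {"slide": [0,0,0],"delta_rot": [0,0,0.138],"gripper": 0.05},
    {"slide": [0,0,0],"delta_rot": [0,0,0.138],"gripper": 0.05},
    {"slide": [0,0,0],"delta_rot": [0,0,0.138],"gripper": 0.05},
    {"slide": [0,0,0],"delta_rot": [0,0,0.138],"gripper": 0.05},
    {"slide": [0,0,0],"delta_rot": [0,0,0.138],"gripper": 0.05},
    {"slide": [0,0,0],"delta_rot": [0,0,0.138],"gripper": 0.05}
  ]
}}

```text
clock: 1.5
tool_pos: [156.6, 553.2, 239.2]
orientation: [2.006, 2.417, -0.0]
force: [-0.3, 0.6, 0.7]
width: 0.473
grip_force: 0.0
```

Request:
{"name": "arm_command", "arguments": {
  "plan": [
    {"slide": [0,0,0],"delta_rot": [0,0,0.138],"gripper": 0.05},
    {"slide": [0,0,0],"delta_rot": [0,0,0.138],"gripper": 0.05},
    {"slide": [0,0,0],"delta_rot": [0,0,0.138],"gripper": 0.05},
    {"slide": [0,0,0],"delta_rot": [0,0,0.138],"gripper": 0.05}
  ]
}}

```text
clock: 1.9
tool_pos: [156.6, 553.2, 239.3]
orientation: [2.589, 1.779, -0.0]
force: [1.2, 0.2, 0.2]
width: 0.475
grip_force: 0.0
```

Run:
```python
from h import *
import cv2
np.set_printoptions(precision=3,suppress=True)
s,p,r=st();print(s["clock"],p,w2m(p),s["qpos"],s["width"]);print(togo([-300,0,200]))
im=imaging.read_camera("wrist");cv2.imwrite("pics/w1.png",im[:,:,::-1])
for n in("jar","ramp","mill","front_roller"): print(n,[(w2m(d["position"]),round(d["p"],2)) for d in finder.spot_point(n,"wrist")[:2]])
print(imaging.camera_info("wrist"))
```

```text
1.9 [156.585 553.237 239.291] [251.967 496.822 239.291] [ 1.161  0.15   1.437 -0.     1.554  1.528] 0.4747940564323895
(array([-554.463,  494.032,   39.333]), array([0.   , 0.   , 0.005]))
jar []
ramp []
mill []
front_roller []
{'K': array([[347.995,   0.   , 316.971],
       [  0.   , 347.995, 195.911],
       [  0.   ,   0.   ,   1.   ]]), 'T_tool_cam': array([[  -0.   ,   -0.961,   -0.278,   69.725],
       [   1.   ,   -0.   ,    0.001,    0.404],
       [  -0.001,   -0.278,    0.961, -132.753],
       [   0.   ,    0.   ,    0.   ,    1.   ]])}
```

View pics/w1.png

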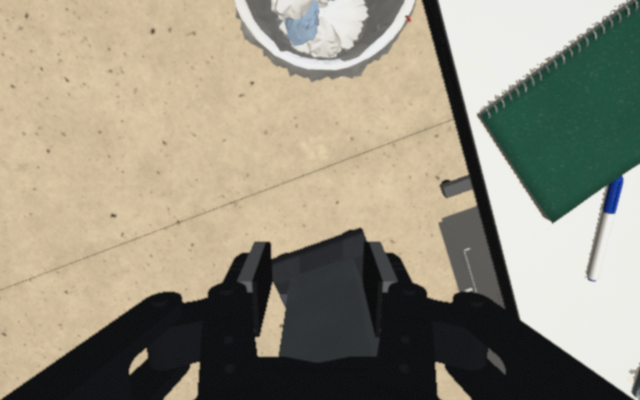

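The picture shows the fingers over the floor beside the bench, with the bin and notebook at the top. The turn was done, but both translation calls were refused, probably because `delta_rot` is required. I'll translate now.

Request:
{"name": "arm_command", "arguments": {
  "plan": [
    {"slide": [-0.02,0.018,0],"delta_rot": [0,0,0],"gripper": 0.05},
    {"slide": [-0.032,0.028,0],"delta_rot": [0,0,0],"gripper": 0.05},
    {"slide": [-0.032,0.028,0],"delta_rot": [0,0,0],"gripper": 0.05},
    {"slide": [-0.032,0.028,0],"delta_rot": [0,0,0],"gripper": 0.05},
    {"slide": [-0.032,0.028,0],"delta_rot": [0,0,0],"gripper": 0.05},
    {"slide": [-0.032,0.028,0],"delta_rot": [0,0,0],"gripper": 0.05},
    {"slide": [-0.032,0.028,0],"delta_rot": [0,0,0],"gripper": 0.05},
    {"slide": [-0.032,0.028,0],"delta_rot": [0,0,0],"gripper": 0.05}
  ]
}}

```text
clock: 2.95
tool_pos: [270.7, 247.9, 239.4]
orientation: [2.58, 1.792, 0.001]
force: [0.8, 0.2, -0.2]
width: 0.471
grip_force: 0.0
```

Request:
{"name": "arm_command", "arguments": {
  "plan": [
    {"slide": [-0.032,0.028,0],"delta_rot": [0,0,0],"gripper": 0.05},
    {"slide": [-0.032,0.028,0],"delta_rot": [0,0,0],"gripper": 0.05},
    {"slide": [-0.032,0.028,0],"delta_rot": [0,0,0],"gripper": 0.05},
    {"slide": [-0.032,0.028,0],"delta_rot": [0,0,0],"gripper": 0.05},
    {"slide": [-0.032,0.028,0],"delta_rot": [0,0,0],"gripper": 0.05},
    {"slide": [-0.032,0.028,0],"delta_rot": [0,0,0],"gripper": 0.05},
    {"slide": [-0.032,0.028,0],"delta_rot": [0,0,0],"gripper": 0.05},
    {"slide": [-0.03,0.028,0],"delta_rot": [0,0,0],"gripper": 0.05}
  ]
}}

```text
clock: 3.75
tool_pos: [390.6, -69.4, 239.6]
orientation: [2.581, 1.79, 0.001]
force: [0.8, 1.1, 0.7]
width: 0.477
grip_force: 0.0
```

Run:
```python
from h import *
np.set_printoptions(precision=3,suppress=True)
s,p,r=st();print(s["clock"],p,w2m(p),s["qpos"],s["width"]);print(togo([-300,0,200]))
```

```text
3.75 [390.627 -69.416 239.577] [-243.146   52.596  239.577] [-0.371 -0.233  1.805 -0.     1.569 -0.012] 0.47700167036660174
(array([-57.551,  51.795,  39.627]), array([0.001, 0.   , 0.013]))
```

Request:
{"name": "arm_command", "arguments": {
  "plan": [
    {"slide": [-0.03,0.026,0.01],"delta_rot": [0,0,0.006],"gripper": 0.05},
    {"slide": [-0.027,0.026,0.03],"delta_rot": [0,0,0.006],"gripper": 0.05},
    {"slide": [0,0,0],"delta_rot": [0,0,0],"gripper": 0.05}
  ]
}}

```text
clock: 4.05
tool_pos: [418.5, -141.9, 195.8]
orientation: [-2.592, -1.769, 0.004]
force: [-1.0, 0.9, 0.7]
width: 0.472
grip_force: 0.0
```

Run:
```python
from h import *
import cv2
np.set_printoptions(precision=3,suppress=True)
s,p,r=st();print(s["clock"],p,w2m(p),s["qpos"],s["width"])
im=imaging.read_camera("wrist")
for n in("jar","ramp","mill","front_roller","seat"): print(n,[(w2m(d["position"]),round(d["p"],2)) for d in finder.spot_point(n,"wrist")[:2]])
# overlay predicted outlines
I=imaging.camera_info("wrist");T=I["T_tool_cam"];K=I["K"]
def px(m):
    t=r.inv().apply(m2w(m)-p); c=np.linalg.inv(T)@np.r_[t,1]; return (K@c[:3])[:2]/c[2]
im=im[:,:,::-1].copy()
for y in(-55,39,55,):
    for x,z in((-239,49),(-199,89),(-159,49)): cv2.circle(im,tuple(int(v) for v in px([x,y,z])),2,(0,0,255),-1)
F=np.array([-221.6,4.4])
for y in(-65,65):
    for q in(0,181):
        x,z=F+np.array([q*.985-18*.174,q*.174+18*.985]); cv2.circle(im,tuple(int(v) for v in px([x,y,z])),2,(0,255,0),-1)
cv2.imwrite("pics/w2.png",im)
```

```text
4.05 [ 418.479 -141.884  195.771] [-300.547    0.324  195.771] [-0.501 -0.109  1.79  -0.001  1.465 -0.128] 0.47206876097491723
jar [(array([-205.261,    5.573,   49.4  ]), 0.64)]
ramp []
mill [(array([-234.541, -283.829,    0.1  ]), 0.31)]
front_roller []
seat []
```

View pics/w2.png

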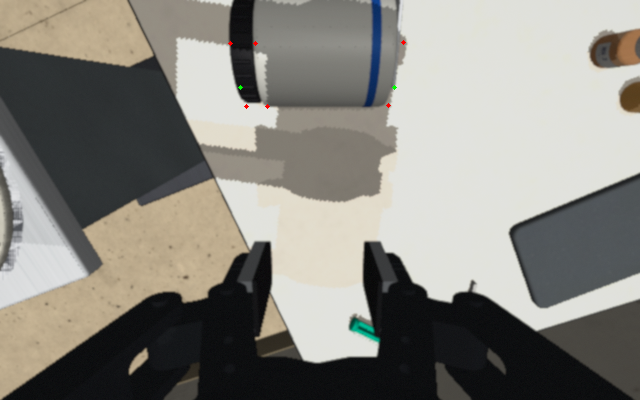

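The predicted outline dots sit on the jar's real edges to within about 2 mm, with the lid edge at x=231, the far end at about 400 and its near edge at row 105. The pose fit is good. Next I'll lower the hand behind the jar.

Request:
{"name": "arm_command", "arguments": {
  "plan": [
    {"slide": [0,0,0.03],"delta_rot": [0,0,0],"gripper": 0.05},
    {"slide": [0,0,0.04],"delta_rot": [0,0,0],"gripper": 0.05},
    {"slide": [0.005,0,0.04],"delta_rot": [0,0,0],"gripper": 0.05},
    {"slide": [0.01,0,0.03],"delta_rot": [0,0,0],"gripper": 0.05},
    {"slide": [0.015,0,0.01],"delta_rot": [0,0,0],"gripper": 0.05},
    {"slide": [0.01,0,0],"delta_rot": [0,0,0],"gripper": 0.05},
    {"slide": [0,0,0],"delta_rot": [0,0,0],"gripper": 0.05}
  ]
}}

```text
clock: 5.05
tool_pos: [434.1, -100.9, 50.4]
orientation: [2.592, 1.774, 0.001]
force: [1.2, -0.8, 0.8]
width: 0.474
grip_force: 0.0
```

Run:
```python
from h import *
import cv2
np.set_printoptions(precision=3,suppress=True)
s,p,r=st();print(s["clock"],w2m(p),s["force"],togo([-265,0,45]))
cv2.imwrite("pics/w3.png",imaging.read_camera("wrist")[:,:,::-1])
```

```text
5.05 [-256.683    0.69    50.371] [ 1.184 -0.775  0.785] (array([-8.318,  0.673,  5.372]), array([0.001, 0.   , 0.001]))
```

View pics/w3.png

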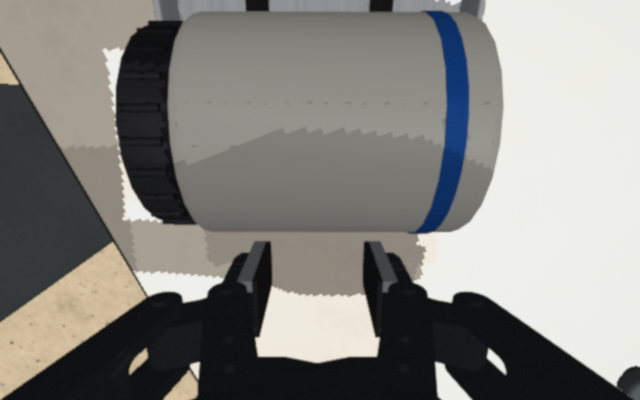

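The jar spans columns 117–502, and the fingers are at 258 and 377, just behind its lower edge and centred on the body. I'll make contact slowly and start pushing.

Request:
{"name": "arm_command", "arguments": {
  "plan": [
    {"slide": [0.001,0,0.002],"delta_rot": [0,0,0],"gripper": 0.05},
    {"slide": [0.001,0,0.002],"delta_rot": [0,0,0],"gripper": 0.05},
    {"slide": [0.001,0,0],"delta_rot": [0,0,0],"gripper": 0.05},
    {"slide": [0.001,0,0],"delta_rot": [0,0,0],"gripper": 0.05},
    {"slide": [0.001,0,0],"delta_rot": [0,0,0],"gripper": 0.05},
    {"slide": [0.001,0,0],"delta_rot": [0,0,0],"gripper": 0.05},
    {"slide": [0.001,0,0],"delta_rot": [0,0,0],"gripper": 0.05},
    {"slide": [0.001,0,0],"delta_rot": [0,0,0],"gripper": 0.05}
  ]
}}

```text
clock: 5.9
tool_pos: [436.3, -94.4, 45.3]
orientation: [2.595, 1.771, -0.0]
force: [0.2, -0.1, -0.4]
width: 0.473
grip_force: 0.0
```

Request:
{"name": "arm_command", "arguments": {
  "plan": [
    {"slide": [0.0015,0,-0.0003],"delta_rot": [0,0,0],"gripper": 0.05},
    {"slide": [0.0015,0,-0.0003],"delta_rot": [0,0,0],"gripper": 0.05},
    {"slide": [0.002,0,-0.0003],"delta_rot": [0,0,0],"gripper": 0.05},
    {"slide": [0.002,0,-0.0003],"delta_rot": [0,0,0],"gripper": 0.05},
    {"slide": [0.002,0,-0.0004],"delta_rot": [0,0,0],"gripper": 0.05},
    {"slide": [0.002,0,-0.0004],"delta_rot": [0,0,0],"gripper": 0.05},
    {"slide": [0.002,0,-0.0004],"delta_rot": [0,0,0],"gripper": 0.05},
    {"slide": [0.002,0,-0.0004],"delta_rot": [0,0,0],"gripper": 0.05}
  ]
}}

```text
clock: 6.7
tool_pos: [441.8, -80.4, 48.2]
orientation: [2.595, 1.771, -0.0]
force: [-1.3, -3.3, 1.9]
width: 0.478
grip_force: 1.8
```

Run:
```python
from h import *
import cv2
np.set_printoptions(precision=3,suppress=True)
s,p,r=st();print(s["clock"],w2m(p),s["force"],s["moment"])
cv2.imwrite("pics/w4.png",imaging.read_camera("wrist")[:,:,::-1])
```

```text
6.7 [-234.752    0.947   48.179] [-1.331 -3.332  1.915] [-0.509  0.226  0.055]
```

View pics/w4.png

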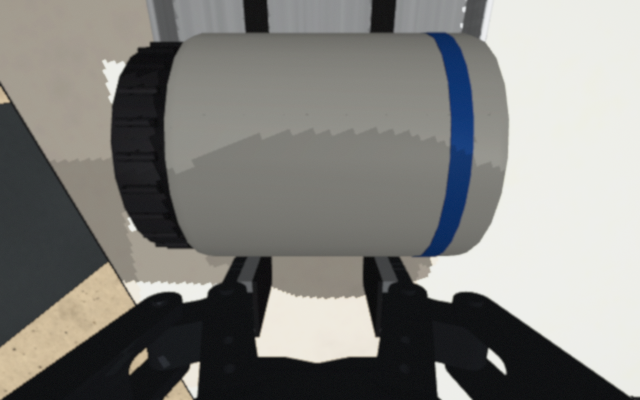

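The jar is in contact with both fingers and straight, with its lower edge level at row 256 and both rails visible above it. The force is about 4 N, so I'll keep pushing.

Request:
{"name": "arm_command", "arguments": {
  "plan": [
    {"slide": [0.0022,0,-0.0004],"delta_rot": [0,0,0],"gripper": 0.05},
    {"slide": [0.0022,0,-0.0004],"delta_rot": [0,0,0],"gripper": 0.05},
    {"slide": [0.0022,0,-0.0004],"delta_rot": [0,0,0],"gripper": 0.05},
    {"slide": [0.0022,0,-0.0004],"delta_rot": [0,0,0],"gripper": 0.05},
    {"slide": [0.0022,0,-0.0004],"delta_rot": [0,0,0],"gripper": 0.05},
    {"slide": [0.0022,0,-0.0004],"delta_rot": [0,0,0],"gripper": 0.05},
    {"slide": [0.0022,0,-0.0004],"delta_rot": [0,0,0],"gripper": 0.05},
    {"slide": [0.0022,0,-0.0004],"delta_rot": [0,0,0],"gripper": 0.05}
  ]
}}

```text
clock: 7.55
tool_pos: [448.2, -63.9, 51.3]
orientation: [2.595, 1.771, -0.0]
force: [-0.7, -3.5, 2.9]
width: 0.471
grip_force: 1.9
```

Request:
{"name": "arm_command", "arguments": {
  "plan": [
    {"slide": [0.0022,0,-0.0004],"delta_rot": [0,0,0],"gripper": 0.05},
    {"slide": [0.0022,0,-0.0004],"delta_rot": [0,0,0],"gripper": 0.05},
    {"slide": [0.0022,0,-0.0004],"delta_rot": [0,0,0],"gripper": 0.05},
    {"slide": [0.0022,0,-0.0004],"delta_rot": [0,0,0],"gripper": 0.05},
    {"slide": [0.0022,0,-0.0004],"delta_rot": [0,0,0],"gripper": 0.05},
    {"slide": [0.0022,0,-0.0004],"delta_rot": [0,0,0],"gripper": 0.05},
    {"slide": [0.0022,0,-0.0004],"delta_rot": [0,0,0],"gripper": 0.05},
    {"slide": [0.0022,0,-0.0004],"delta_rot": [0,0,0],"gripper": 0.05}
  ]
}}

```text
clock: 8.35
tool_pos: [454.6, -47.5, 54.5]
orientation: [-2.595, -1.771, 0.0]
force: [-1.6, -3.6, 1.5]
width: 0.477
grip_force: 1.9
```

Request:
{"name": "arm_command", "arguments": {
  "plan": [
    {"slide": [0.0022,0,-0.0004],"delta_rot": [0,0,0],"gripper": 0.05},
    {"slide": [0.0022,0,-0.0004],"delta_rot": [0,0,0],"gripper": 0.05},
    {"slide": [0.0022,0,-0.0004],"delta_rot": [0,0,0],"gripper": 0.05},
    {"slide": [0.0022,0,-0.0004],"delta_rot": [0,0,0],"gripper": 0.05},
    {"slide": [0.0022,0,-0.0004],"delta_rot": [0,0,0],"gripper": 0.05},
    {"slide": [0.0022,0,-0.0004],"delta_rot": [0,0,0],"gripper": 0.05},
    {"slide": [0.0022,0,-0.0004],"delta_rot": [0,0,0],"gripper": 0.05},
    {"slide": [0.0022,0,-0.0004],"delta_rot": [0,0,0],"gripper": 0.05}
  ]
}}

```text
clock: 9.15
tool_pos: [461.0, -31.2, 57.7]
orientation: [2.595, 1.771, -0.0]
force: [-1.0, -3.0, 2.6]
width: 0.477
grip_force: 1.9
```

Run:
```python
from h import *
import cv2
np.set_printoptions(precision=3,suppress=True)
s,p,r=st();print(s["clock"],w2m(p),s["force"],s["moment"])
cv2.imwrite("pics/w5.png",imaging.read_camera("wrist")[:,:,::-1])
for c in("wrist",): print([(w2m(d["position"]),round(d["p"],2)) for d in finder.spot_point("jar",c)[:2]])
```

```text
9.15 [-181.929    0.923   57.729] [-0.99  -2.953  2.641] [-0.546  0.159 -0.023]
[(array([-138.065,    6.655,   62.5  ]), 0.78)]
```

View pics/w5.png

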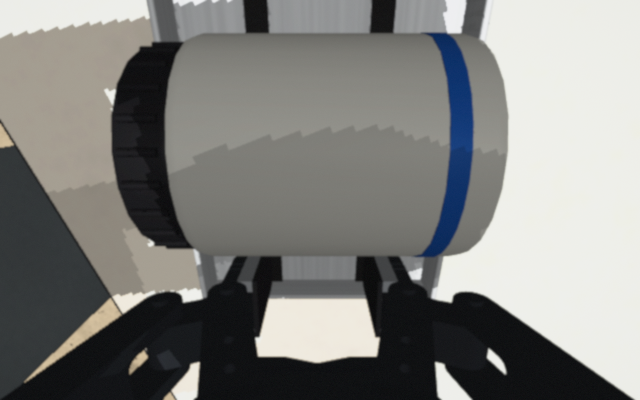

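The jar is still straight and in the same place relative to the fingers (edge level at row 256), and the ramp lip now shows behind it. I'll continue.

Request:
{"name": "arm_command", "arguments": {
  "plan": [
    {"slide": [0.0022,0,-0.0004],"delta_rot": [0,0,0],"gripper": 0.05},
    {"slide": [0.0022,0,-0.0004],"delta_rot": [0,0,0],"gripper": 0.05},
    {"slide": [0.0022,0,-0.0004],"delta_rot": [0,0,0],"gripper": 0.05},
    {"slide": [0.0022,0,-0.0004],"delta_rot": [0,0,0],"gripper": 0.05},
    {"slide": [0.0022,0,-0.0004],"delta_rot": [0,0,0],"gripper": 0.05},
    {"slide": [0.0022,0,-0.0004],"delta_rot": [0,0,0],"gripper": 0.05},
    {"slide": [0.0022,0,-0.0004],"delta_rot": [0,0,0],"gripper": 0.05},
    {"slide": [0.0022,0,-0.0004],"delta_rot": [0,0,0],"gripper": 0.05}
  ]
}}

```text
clock: 10.05
tool_pos: [467.5, -14.8, 61.0]
orientation: [2.595, 1.771, -0.0]
force: [-1.0, -4.1, 1.9]
width: 0.475
grip_force: 1.9
```

Request:
{"name": "arm_command", "arguments": {
  "plan": [
    {"slide": [0.0022,0,-0.0004],"delta_rot": [0,0,0],"gripper": 0.05},
    {"slide": [0.0022,0,-0.0004],"delta_rot": [0,0,0],"gripper": 0.05},
    {"slide": [0.0022,0,-0.0004],"delta_rot": [0,0,0],"gripper": 0.05},
    {"slide": [0.0022,0,-0.0004],"delta_rot": [0,0,0],"gripper": 0.05},
    {"slide": [0.0022,0,-0.0004],"delta_rot": [0,0,0],"gripper": 0.05},
    {"slide": [0.0022,0,-0.0004],"delta_rot": [0,0,0],"gripper": 0.05},
    {"slide": [0.0022,0,-0.0004],"delta_rot": [0,0,0],"gripper": 0.05},
    {"slide": [0.0022,0,-0.0004],"delta_rot": [0,0,0],"gripper": 0.05}
  ]
}}

```text
clock: 10.85
tool_pos: [473.8, 1.6, 64.1]
orientation: [2.595, 1.771, -0.0]
force: [-2.1, -3.8, 2.4]
width: 0.476
grip_force: 1.9
```

Request:
{"name": "arm_command", "arguments": {
  "plan": [
    {"slide": [0.0022,0,-0.0004],"delta_rot": [0,0,0],"gripper": 0.05},
    {"slide": [0.0022,0,-0.0004],"delta_rot": [0,0,0],"gripper": 0.05},
    {"slide": [0.0022,0,-0.0004],"delta_rot": [0,0,0],"gripper": 0.05},
    {"slide": [0.0022,0,-0.0004],"delta_rot": [0,0,0],"gripper": 0.05},
    {"slide": [0.0022,0,-0.0004],"delta_rot": [0,0,0],"gripper": 0.05},
    {"slide": [0.0022,0,-0.0004],"delta_rot": [0,0,0],"gripper": 0.05},
    {"slide": [0.0022,0,-0.0004],"delta_rot": [0,0,0],"gripper": 0.05},
    {"slide": [0.0022,0,-0.0004],"delta_rot": [0,0,0],"gripper": 0.05}
  ]
}}

```text
clock: 11.65
tool_pos: [480.3, 18.0, 67.3]
orientation: [2.595, 1.771, -0.0]
force: [-1.1, -3.2, 2.9]
width: 0.475
grip_force: 1.9
```

Request:
{"name": "arm_command", "arguments": {
  "plan": [
    {"slide": [0.0022,0,-0.0004],"delta_rot": [0,0,0],"gripper": 0.05},
    {"slide": [0.0022,0,-0.0004],"delta_rot": [0,0,0],"gripper": 0.05},
    {"slide": [0.0022,0,-0.0004],"delta_rot": [0,0,0],"gripper": 0.05},
    {"slide": [0.0022,0,-0.0004],"delta_rot": [0,0,0],"gripper": 0.05},
    {"slide": [0.002,0,-0.0004],"delta_rot": [0,0,0],"gripper": 0.05},
    {"slide": [0.0018,0,-0.0003],"delta_rot": [0,0,0],"gripper": 0.05},
    {"slide": [0.0016,0,-0.0003],"delta_rot": [0,0,0],"gripper": 0.05},
    {"slide": [0.0014,0,-0.0003],"delta_rot": [0,0,0],"gripper": 0.05}
  ]
}}

```text
clock: 12.45
tool_pos: [485.9, 32.5, 70.2]
orientation: [2.595, 1.771, -0.0]
force: [-1.4, -3.0, 1.5]
width: 0.476
grip_force: 1.9
```

Run:
```python
from h import *
import cv2
np.set_printoptions(precision=3,suppress=True)
s,p,r=st();print(s["clock"],w2m(p),s["force"],s["moment"])
cv2.imwrite("pics/w6.png",imaging.read_camera("wrist")[:,:,::-1])
for n in("jar","front_roller"): print([(w2m(d["position"]),round(d["p"],2)) for d in finder.spot_point(n,"wrist")[:2]])
```

```text
12.45 [-113.579    0.82    70.211] [-1.417 -2.991  1.474] [-0.558  0.244 -0.022]
[(array([-68.747,   3.948,  72.6  ]), 0.96)]
[]
```

View pics/w6.png

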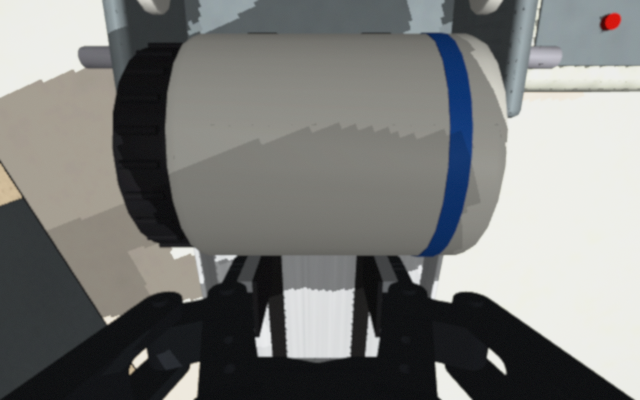

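The jar is at about mill x = -66, straight, and entering between the two end plates (columns 110–520) without touching either. I'll slow down for the crest.

Request:
{"name": "arm_command", "arguments": {
  "plan": [
    {"slide": [0.0016,0,-0.0003],"delta_rot": [0,0,0],"gripper": 0.05},
    {"slide": [0.0018,0,-0.0003],"delta_rot": [0,0,0],"gripper": 0.05},
    {"slide": [0.0018,0,-0.0003],"delta_rot": [0,0,0],"gripper": 0.05},
    {"slide": [0.0018,0,-0.0003],"delta_rot": [0,0,0],"gripper": 0.05},
    {"slide": [0.0018,0,-0.0003],"delta_rot": [0,0,0],"gripper": 0.05},
    {"slide": [0.0018,0,-0.0003],"delta_rot": [0,0,0],"gripper": 0.05},
    {"slide": [0.0018,0,-0.0003],"delta_rot": [0,0,0],"gripper": 0.05},
    {"slide": [0.0018,0,-0.0003],"delta_rot": [0,0,0],"gripper": 0.05}
  ]
}}

```text
clock: 13.4
tool_pos: [491.1, 45.8, 72.6]
orientation: [-2.595, -1.771, 0.0]
force: [-1.3, -2.9, 1.7]
width: 0.477
grip_force: 1.5
```

Request:
{"name": "arm_command", "arguments": {
  "plan": [
    {"slide": [0.0016,0,-0.0003],"delta_rot": [0,0,0],"gripper": 0.05},
    {"slide": [0.0016,0,-0.0003],"delta_rot": [0,0,0],"gripper": 0.05},
    {"slide": [0.0015,0,-0.0003],"delta_rot": [0,0,0],"gripper": 0.05},
    {"slide": [0.0015,0,-0.0003],"delta_rot": [0,0,0],"gripper": 0.05},
    {"slide": [0.0015,0,-0.0003],"delta_rot": [0,0,0],"gripper": 0.05},
    {"slide": [0.0015,0,-0.0002],"delta_rot": [0,0,0],"gripper": 0.05},
    {"slide": [0.0015,0,-0.0002],"delta_rot": [0,0,0],"gripper": 0.05},
    {"slide": [0.0015,0,-0.0002],"delta_rot": [0,0,0],"gripper": 0.05}
  ]
}}

```text
clock: 14.2
tool_pos: [495.5, 57.1, 74.7]
orientation: [-2.595, -1.771, 0.0]
force: [-0.8, -1.4, 1.0]
width: 0.473
grip_force: 0.8
```

Request:
{"name": "arm_command", "arguments": {
  "plan": [
    {"slide": [0.0012,0,0],"delta_rot": [0,0,0],"gripper": 0.05},
    {"slide": [0.0012,0,0],"delta_rot": [0,0,0],"gripper": 0.05},
    {"slide": [0.0012,0,0],"delta_rot": [0,0,0],"gripper": 0.05},
    {"slide": [0.0012,0,0],"delta_rot": [0,0,0],"gripper": 0.05}
  ]
}}

```text
clock: 14.6
tool_pos: [497.3, 61.5, 74.7]
orientation: [2.595, 1.771, -0.0]
force: [-0.5, -0.5, -0.0]
width: 0.474
grip_force: 0.4
```

Run:
```python
from h import *
np.set_printoptions(precision=3,suppress=True)
s,p,r=st();print(s["clock"],w2m(p),s["force"])
imaging.read_camera("wrist")
for n in("jar",): print([(w2m(d["position"]),round(d["p"],2)) for d in finder.spot_point(n,"wrist")[:2]])
```

```text
14.6 [-82.395   0.762  74.692] [-0.496 -0.501 -0.001]
[(array([-38.287,   4.554,  79.   ]), 0.81)]
```

Request:
{"name": "arm_command", "arguments": {
  "plan": [
    {"slide": [0.001,0,0],"delta_rot": [0,0,0],"gripper": 0.05},
    {"slide": [0.001,0,0],"delta_rot": [0,0,0],"gripper": 0.05},
    {"slide": [0.001,0,0],"delta_rot": [0,0,0],"gripper": 0.05},
    {"slide": [0.001,0,0],"delta_rot": [0,0,0],"gripper": 0.05},
    {"slide": [0.001,0,0],"delta_rot": [0,0,0],"gripper": 0.05},
    {"slide": [0.001,0,0],"delta_rot": [0,0,0],"gripper": 0.05},
    {"slide": [0.001,0,0],"delta_rot": [0,0,0],"gripper": 0.05},
    {"slide": [0,0,0],"delta_rot": [0,0,0],"gripper": 0.05}
  ]
}}

```text
clock: 15.5
tool_pos: [499.8, 68.0, 74.7]
orientation: [-2.595, -1.771, 0.0]
force: [0.4, -0.5, -0.2]
width: 0.474
grip_force: 0.0
```

Run:
```python
from h import *
import cv2
np.set_printoptions(precision=3,suppress=True)
s,p,r=st();print(s["clock"],w2m(p),s["force"])
cv2.imwrite("pics/w7.png",imaging.read_camera("wrist")[:,:,::-1])
for n in("jar",): print([(w2m(d["position"]),round(d["p"],2)) for d in finder.spot_point(n,"wrist")[:2]])
```

```text
15.5 [-75.411   0.783  74.68 ] [ 0.401 -0.485 -0.244]
[(array([-4.48 ,  3.459, 74.1  ]), 0.69)]
```

The force is zero and the detector puts the jar at about x = -4 with its usual -5 bias, so it has dropped into the seat. I'll withdraw, go up and cross over behind the keeper.

Request:
{"name": "arm_command", "arguments": {
  "plan": [
    {"slide": [-0.015,0,0],"delta_rot": [0,0,0],"gripper": 0.05},
    {"slide": [-0.025,0,-0.01],"delta_rot": [0,0,0],"gripper": 0.05},
    {"slide": [0,0,-0.04],"delta_rot": [0,0,0],"gripper": 0.05},
    {"slide": [0,0,-0.04],"delta_rot": [0,0,0],"gripper": 0.05},
    {"slide": [0,0,-0.04],"delta_rot": [0,0,0],"gripper": 0.05},
    {"slide": [0,0,-0.035],"delta_rot": [0,0,0],"gripper": 0.05},
    {"slide": [0,0,0],"delta_rot": [0,0,0],"gripper": 0.05}
  ]
}}

```text
clock: 16.3
tool_pos: [486.3, 29.9, 244.4]
orientation: [2.591, 1.768, 0.008]
force: [0.3, 0.4, -0.8]
width: 0.477
grip_force: 0.0
```

Run:
```python
from h import *
import cv2
np.set_printoptions(precision=3,suppress=True)
s,p,r=st();print(s["clock"],w2m(p),s["force"],togo([150,0,240]))
cv2.imwrite("pics/w8.png",imaging.read_camera("wrist")[:,:,::-1])
for n in("jar","keeper_grip","seat"): print(n,[(w2m(d["position"]),round(d["p"],2)) for d in finder.spot_point(n,"wrist")[:2]])
```

```text
16.3 [-115.896   -0.478  244.36 ] [ 0.288  0.407 -0.786] (array([265.887,  -0.925,   4.784]), array([ 0.007, -0.002, -0.002]))
jar [(array([-5.598,  3.023, 71.   ]), 0.89)]
keeper_grip []
seat []
```

View pics/w8.png

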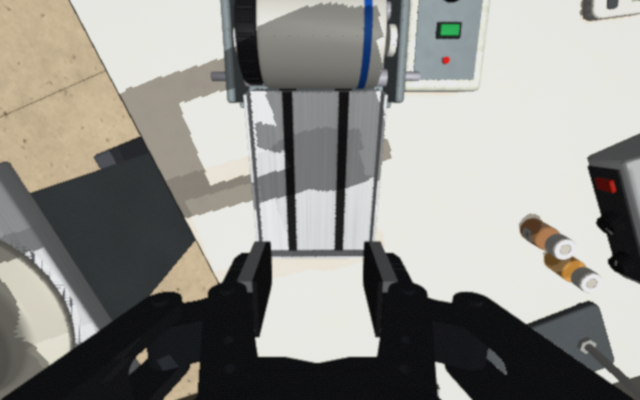

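The jar is lying straight between the end plates, with its front edge at row 88 past the front roller, and the ramp is empty. I'll cross over the keeper.

Request:
{"name": "arm_command", "arguments": {
  "plan": [
    {"slide": [0.02,0,0],"delta_rot": [0,0,0],"gripper": 0.05},
    {"slide": [0.036,0,0],"delta_rot": [0,0,0],"gripper": 0.05},
    {"slide": [0.036,0,0],"delta_rot": [0,0,0],"gripper": 0.05},
    {"slide": [0.036,0,0],"delta_rot": [0,0,0],"gripper": 0.05},
    {"slide": [0.036,0,0],"delta_rot": [0,0,0],"gripper": 0.05},
    {"slide": [0.036,0,0],"delta_rot": [0,0,0],"gripper": 0.05},
    {"slide": [0.036,0,0],"delta_rot": [0,0,0],"gripper": 0.05},
    {"slide": [0.03,0,0.004],"delta_rot": [0,0,0],"gripper": 0.05}
  ]
}}

```text
clock: 17.3
tool_pos: [582.3, 280.0, 234.3]
orientation: [-2.594, -1.772, 0.003]
force: [0.2, -0.3, 0.1]
width: 0.478
grip_force: 0.0
```

Request:
{"name": "arm_command", "arguments": {
  "plan": [
    {"slide": [0,0,0],"delta_rot": [0,0,0],"gripper": 0.05}
  ]
}}

```text
clock: 17.4
tool_pos: [582.2, 280.9, 232.7]
orientation: [-2.592, -1.773, 0.005]
force: [-0.2, 0.3, -0.3]
width: 0.473
grip_force: 0.0
```

Run:
```python
from h import *
np.set_printoptions(precision=3,suppress=True)
s,p,r=st();print(s["clock"],w2m(p),s["force"],togo([150,0,160]),s["qpos"])
for c in("scene","top","wrist"):
    imaging.read_camera(c)
    for f in (finder.find_in,finder.spot_point):
        print(c,[(w2m(d["position"]),round(d["p"],2)) for d in f("keeper_grip",c)[:2]])
    print("beaker",[(w2m(d["position"]),round(d["p"],2)) for d in finder.spot_point("beaker_large",c)[:1]])
```

```text
17.4 [152.84    1.406 232.66 ] [-0.22   0.289 -0.258] (array([-2.696,  1.63 , 72.661]), array([-0.003,  0.002,  0.001])) [0.33  0.305 1.263 0.    1.577 0.701]
scene [(array([ 95.903,   2.56 , 168.7  ]), 0.68)]
scene [(array([102.804,  -2.477, 168.8  ]), 0.54)]
beaker [(array([ 199.088, -208.151,   -2.1  ]), 0.81)]
top [(array([326.474, 225.219,  18.   ]), 0.68), (array([103.339, -47.348, 171.2  ]), 0.41)]
top []
beaker [(array([313.747, 207.485,   2.   ]), 0.37)]
wrist [(array([110.389,  -1.56 , 175.   ]), 0.74)]
wrist [(array([103.479,  -3.932, 167.4  ]), 0.84)]
beaker [(array([ 198.157, -208.515,    1.8  ]), 0.95)]
```

Wrist and scene cameras both put the grip at x ≈ 103, z ≈ 168, as expected. I'll descend behind it and approach gently.

Request:
{"name": "arm_command", "arguments": {
  "plan": [
    {"slide": [0,0,0.02],"delta_rot": [0,0,0],"gripper": 0.05},
    {"slide": [0,0,0.03],"delta_rot": [0,0,0],"gripper": 0.05},
    {"slide": [0,0,0.022],"delta_rot": [0,0,0],"gripper": 0.05},
    {"slide": [0,0,0],"delta_rot": [0,0,0],"gripper": 0.05},
    {"slide": [-0.005,0,0],"delta_rot": [0,0,0],"gripper": 0.05},
    {"slide": [-0.005,0,0],"delta_rot": [0,0,0],"gripper": 0.05},
    {"slide": [-0.005,0,0],"delta_rot": [0,0,0],"gripper": 0.05},
    {"slide": [-0.004,0,0],"delta_rot": [0,0,0],"gripper": 0.05}
  ]
}}

```text
clock: 18.8
tool_pos: [575.3, 260.3, 164.7]
orientation: [2.595, 1.771, 0.002]
force: [-0.1, -0.2, 0.7]
width: 0.472
grip_force: 0.0
```

Request:
{"name": "arm_command", "arguments": {
  "plan": [
    {"slide": [-0.0025,0,0],"delta_rot": [0,0,0],"gripper": 0.05},
    {"slide": [-0.0025,0,0],"delta_rot": [0,0,0],"gripper": 0.05},
    {"slide": [-0.0025,0,0],"delta_rot": [0,0,0],"gripper": 0.05},
    {"slide": [-0.0025,0,0],"delta_rot": [0,0,0],"gripper": 0.05},
    {"slide": [-0.0025,0,0],"delta_rot": [0,0,0],"gripper": 0.05},
    {"slide": [-0.0025,0,0],"delta_rot": [0,0,0],"gripper": 0.05},
    {"slide": [-0.0025,0,0],"delta_rot": [0,0,0],"gripper": 0.05},
    {"slide": [-0.0025,0,0],"delta_rot": [0,0,0],"gripper": 0.05}
  ]
}}

```text
clock: 19.6
tool_pos: [567.9, 241.9, 163.7]
orientation: [2.595, 1.771, -0.0]
force: [-0.7, 1.6, 1.3]
width: 0.474
grip_force: 0.5
```

Run:
```python
from h import *
import cv2
np.set_printoptions(precision=3,suppress=True)
s,p,r=st();print(s["clock"],w2m(p),s["force"],s["moment"])
cv2.imwrite("pics/w9.png",imaging.read_camera("wrist")[:,:,::-1])
print([(w2m(d["position"]),round(d["p"],2)) for d in finder.spot_point("keeper_grip","wrist")[:2]])
```

```text
19.6 [111.322   0.535 163.686] [-0.656  1.616  1.335] [ 0.093 -0.038 -0.057]
[(array([ 93.727,  -2.045, 171.6  ]), 0.7)]
```

View pics/w9.png

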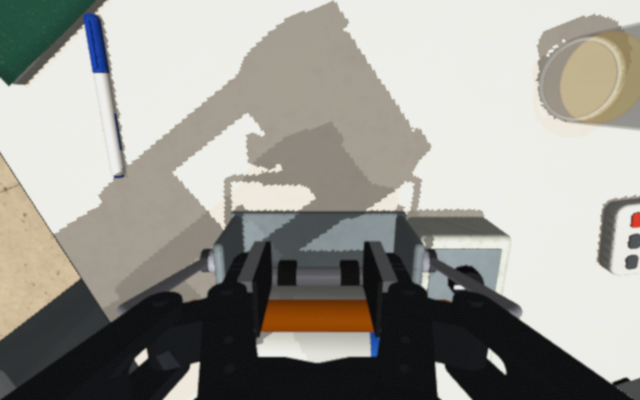

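The orange bar (row 315) is against both fingers at about 2 N, and nothing else is near. I'll keep pushing slowly.

Request:
{"name": "arm_command", "arguments": {
  "plan": [
    {"slide": [-0.0025,0,0],"delta_rot": [0,0,0],"gripper": 0.05},
    {"slide": [-0.0025,0,0],"delta_rot": [0,0,0],"gripper": 0.05},
    {"slide": [-0.0025,0,0],"delta_rot": [0,0,0],"gripper": 0.05},
    {"slide": [-0.0025,0,0],"delta_rot": [0,0,0],"gripper": 0.05},
    {"slide": [-0.0025,0,0],"delta_rot": [0,0,0],"gripper": 0.05},
    {"slide": [-0.0025,0,0],"delta_rot": [0,0,0],"gripper": 0.05},
    {"slide": [-0.0025,0,0],"delta_rot": [0,0,0],"gripper": 0.05},
    {"slide": [-0.0025,0,0],"delta_rot": [0,0,0],"gripper": 0.05}
  ]
}}

```text
clock: 20.5
tool_pos: [560.6, 223.3, 163.7]
orientation: [2.595, 1.771, -0.0]
force: [0.0, -0.2, 1.3]
width: 0.477
grip_force: 0.2
```

Request:
{"name": "arm_command", "arguments": {
  "plan": [
    {"slide": [-0.0025,0,0],"delta_rot": [0,0,0],"gripper": 0.05},
    {"slide": [-0.0025,0,0],"delta_rot": [0,0,0],"gripper": 0.05},
    {"slide": [-0.0025,0,0],"delta_rot": [0,0,0],"gripper": 0.05},
    {"slide": [-0.0025,0,0],"delta_rot": [0,0,0],"gripper": 0.05},
    {"slide": [-0.0025,0,0],"delta_rot": [0,0,0],"gripper": 0.05},
    {"slide": [-0.0025,0,0],"delta_rot": [0,0,0],"gripper": 0.05},
    {"slide": [-0.0025,0,0],"delta_rot": [0,0,0],"gripper": 0.05},
    {"slide": [-0.0025,0,0],"delta_rot": [0,0,0],"gripper": 0.05}
  ]
}}

```text
clock: 21.3
tool_pos: [553.3, 204.6, 163.7]
orientation: [2.595, 1.771, -0.0]
force: [0.1, 0.5, -0.3]
width: 0.476
grip_force: 0.1
```

Request:
{"name": "arm_command", "arguments": {
  "plan": [
    {"slide": [-0.0025,0,0],"delta_rot": [0,0,0],"gripper": 0.05},
    {"slide": [-0.0025,0,0],"delta_rot": [0,0,0],"gripper": 0.05},
    {"slide": [-0.0025,0,0],"delta_rot": [0,0,0],"gripper": 0.05},
    {"slide": [-0.0025,0,0],"delta_rot": [0,0,0],"gripper": 0.05},
    {"slide": [-0.0025,0,0],"delta_rot": [0,0,0],"gripper": 0.05},
    {"slide": [-0.0025,0,0],"delta_rot": [0,0,0],"gripper": 0.05},
    {"slide": [-0.0025,0,0],"delta_rot": [0,0,0],"gripper": 0.05},
    {"slide": [-0.0025,0,0],"delta_rot": [0,0,0],"gripper": 0.05}
  ]
}}

```text
clock: 22.1
tool_pos: [546.0, 186.0, 163.7]
orientation: [2.595, 1.771, -0.0]
force: [0.3, 0.7, -0.0]
width: 0.476
grip_force: 0.0
```

Run:
```python
from h import *
np.set_printoptions(precision=3,suppress=True)
s,p,r=st();print(s["clock"],w2m(p),s["force"])
for c in("wrist","scene"):
    imaging.read_camera(c);print([(w2m(d["position"]),round(d["p"],2)) for d in finder.spot_point("keeper_grip",c)[:2]])
```

```text
22.1 [ 51.276   0.609 163.68 ] [ 0.296  0.692 -0.043]
[(array([ 34.922,  -1.25 , 176.8  ]), 0.69)]
[(array([ 30.423,  -1.824, 172.1  ]), 0.66), (array([-477.15 , -157.634,   -0.2  ]), 0.25)]
```

Request:
{"name": "arm_command", "arguments": {
  "plan": [
    {"slide": [-0.0025,0,0],"delta_rot": [0,0,0],"gripper": 0.05},
    {"slide": [-0.0025,0,0],"delta_rot": [0,0,0],"gripper": 0.05},
    {"slide": [-0.0025,0,0],"delta_rot": [0,0,0],"gripper": 0.05},
    {"slide": [-0.0025,0,0],"delta_rot": [0,0,0],"gripper": 0.05},
    {"slide": [-0.0025,0,0],"delta_rot": [0,0,0],"gripper": 0.05},
    {"slide": [-0.0025,0,0],"delta_rot": [0,0,0],"gripper": 0.05},
    {"slide": [-0.0015,0,0],"delta_rot": [0,0,0],"gripper": 0.05},
    {"slide": [0,0,0],"delta_rot": [0,0,0],"gripper": 0.05}
  ]
}}

```text
clock: 23.1
tool_pos: [540.0, 170.7, 163.7]
orientation: [2.595, 1.771, -0.0]
force: [0.5, -0.0, 0.3]
width: 0.474
grip_force: 0.0
```

Request:
{"name": "arm_command", "arguments": {
  "plan": [
    {"slide": [0.01,0,0],"delta_rot": [0,0,0],"gripper": 0.05},
    {"slide": [0.03,0,0],"delta_rot": [0,0,0],"gripper": 0.05},
    {"slide": [0.035,0,-0.005],"delta_rot": [0,0,0],"gripper": 0.05},
    {"slide": [0.03,0,-0.025],"delta_rot": [0,0,0],"gripper": 0.05},
    {"slide": [0.015,0,-0.03],"delta_rot": [0,0,0],"gripper": 0.05},
    {"slide": [0,0,-0.03],"delta_rot": [0,0,0],"gripper": 0.05},
    {"slide": [0,0,0],"delta_rot": [0,0,0],"gripper": 0.05},
    {"slide": [0,0,0],"delta_rot": [0,0,0],"gripper": 0.05}
  ]
}}

```text
clock: 23.9
tool_pos: [584.0, 283.3, 253.8]
orientation: [2.594, 1.771, 0.001]
force: [0.9, -0.1, 0.3]
width: 0.476
grip_force: 0.0
```

Request:
{"name": "arm_command", "arguments": {
  "plan": [
    {"slide": [0,0,0],"delta_rot": [0,0,0],"gripper": 0.05},
    {"slide": [0,0,0],"delta_rot": [0,0,0],"gripper": 0.05},
    {"slide": [0,0,0],"delta_rot": [0,0,0],"gripper": 0.05},
    {"slide": [0,0,0],"delta_rot": [0,0,0],"gripper": 0.05},
    {"slide": [0,0,0],"delta_rot": [0,0,0],"gripper": 0.05},
    {"slide": [0,0,0],"delta_rot": [0,0,0],"gripper": 0.05},
    {"slide": [0,0,0],"delta_rot": [0,0,0],"gripper": 0.05},
    {"slide": [0,0,0],"delta_rot": [0,0,0],"gripper": 0.05}
  ]
}}

```text
clock: 24.7
tool_pos: [583.8, 282.6, 253.7]
orientation: [2.595, 1.771, 0.0]
force: [-0.7, -0.5, -0.2]
width: 0.468
grip_force: 0.0
```

Request:
{"name": "arm_command", "arguments": {
  "plan": [
    {"slide": [0,0,0],"delta_rot": [0,0,0],"gripper": 0.05},
    {"slide": [0,0,0],"delta_rot": [0,0,0],"gripper": 0.05},
    {"slide": [0,0,0],"delta_rot": [0,0,0],"gripper": 0.05},
    {"slide": [0,0,0],"delta_rot": [0,0,0],"gripper": 0.05},
    {"slide": [0,0,0],"delta_rot": [0,0,0],"gripper": 0.05},
    {"slide": [0,0,0],"delta_rot": [0,0,0],"gripper": 0.05},
    {"slide": [0,0,0],"delta_rot": [0,0,0],"gripper": 0.05},
    {"slide": [0,0,0],"delta_rot": [0,0,0],"gripper": 0.05}
  ]
}}

```text
clock: 25.5
tool_pos: [583.8, 282.6, 253.7]
orientation: [2.595, 1.771, -0.0]
force: [-0.2, -0.7, -0.6]
width: 0.473
grip_force: 0.0
```

Request:
{"name": "arm_command", "arguments": {
  "plan": [
    {"slide": [0,0,0],"delta_rot": [0,0,0],"gripper": 0.05},
    {"slide": [0,0,0],"delta_rot": [0,0,0],"gripper": 0.05},
    {"slide": [0,0,0],"delta_rot": [0,0,0],"gripper": 0.05},
    {"slide": [0,0,0],"delta_rot": [0,0,0],"gripper": 0.05},
    {"slide": [0,0,0],"delta_rot": [0,0,0],"gripper": 0.05},
    {"slide": [0,0,0],"delta_rot": [0,0,0],"gripper": 0.05},
    {"slide": [0,0,0],"delta_rot": [0,0,0],"gripper": 0.05},
    {"slide": [0,0,0],"delta_rot": [0,0,0],"gripper": 0.05}
  ]
}}

```text
clock: 26.3
tool_pos: [583.8, 282.6, 253.7]
orientation: [2.595, 1.771, -0.0]
force: [-0.2, -0.0, -0.0]
width: 0.477
grip_force: 0.0
```

Run:
```python
from h import *
import cv2
np.set_printoptions(precision=3,suppress=True)
s,p,r=st();print(s["clock"],w2m(p),s["force"])
for c in("scene","top"):
    im=imaging.read_camera(c)
    for n in("keeper_grip","jar"):print(c,n,[(w2m(d["position"]),round(d["p"],2)) for d in finder.spot_point(n,c)[:2]])
    if c=="scene": cv2.imwrite("pics/s10.png",cv2.resize(im[100:300,180:440,::-1],None,fx=3,fy=3,interpolation=cv2.INTER_CUBIC))
```

```text
26.3 [155.005   0.483 253.683] [-0.237 -0.003 -0.028]
scene keeper_grip [(array([-56.338,   0.2  ,  74.8  ]), 0.76)]
scene jar [(array([ 0.935,  4.711, 68.9  ]), 0.61)]
top keeper_grip [(array([-50.533,  -0.65 ,  78.1  ]), 0.76)]
top jar [(array([-0.901,  2.815, 70.4  ]), 0.7)]
```

View pics/s10.png

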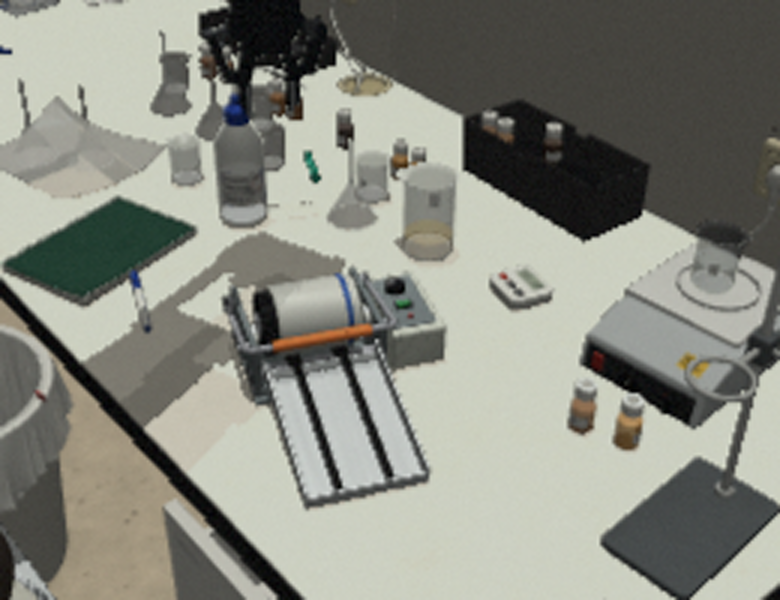

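The orange bar (322,338) is down in front of the jar (310,305), measured at x ≈ -54, z ≈ 76. The jar is in the seat, the other items are where they were and the hand is clear. One short settling wait, then I'll hand in.

Request:
{"name": "arm_command", "arguments": {
  "plan": [
    {"slide": [0,0,0],"delta_rot": [0,0,0],"gripper": 0.05},
    {"slide": [0,0,0],"delta_rot": [0,0,0],"gripper": 0.05},
    {"slide": [0,0,0],"delta_rot": [0,0,0],"gripper": 0.05},
    {"slide": [0,0,0],"delta_rot": [0,0,0],"gripper": 0.05},
    {"slide": [0,0,0],"delta_rot": [0,0,0],"gripper": 0.05},
    {"slide": [0,0,0],"delta_rot": [0,0,0],"gripper": 0.05},
    {"slide": [0,0,0],"delta_rot": [0,0,0],"gripper": 0.05},
    {"slide": [0,0,0],"delta_rot": [0,0,0],"gripper": 0.05}
  ]
}}

```text
clock: 27.4
tool_pos: [583.8, 282.6, 253.7]
orientation: [2.595, 1.771, -0.0]
force: [0.2, -0.4, -0.5]
width: 0.474
grip_force: 0.0
```

```bash
python3 -c "
from plant import env
print(env.finish_job())"
```

```text
the job is handed in; nothing more can be done
None
```

The job is handed in at about 27 s (no verdict was returned): the jar is at rest between the rollers, the keeper is fully down in front of it, the other bench items look undisturbed and the hand is clear.

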